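# Seat a welding-filter cassette in the test stand's corner

## Task

Take the L-footed pusher from its tray, set its notch against the free corner of the welding-filter cassette, and nudge the cassette across the test stand until it lies square in the corner of the two stop bars; press it lightly home, with about 4 N against each bar at the same time for a second, so that both edges surely touch. Be gentle: its glass stands no more than 14 N, the pushes on its two edges counted together, and nothing but the pusher may touch it. Then stand the pusher upright in the large compartment of its tray again, let go, and leave the other things where they are.

Things in the scene. Friction and masses are not known exactly. Their poses are not given: they have to be found in the camera images.
- stand: Fixed test stand: an aluminium bed 200 x 230 x 12 mm with a steel stop bar along its far (+x) edge and one along its left (+y) edge, each 15 mm thick, about as long as the bed and 12 mm high above it. Origin under the bed's centre, z up; turned on the bench by up to 0.25 rad. A grey sensor box, 44 x 44 x 55 mm high, stands outside the corner, beyond both bars.
- far_bar: The stand's far stop bar, 15 x 190 x 12 mm. Origin under its centre, on the bed. Axes as the stand's; its inner face is 7.5 mm to -x.
- left_bar: The stand's left stop bar, 165 x 15 x 12 mm. Origin under its centre, on the bed. Axes as the stand's; its inner face is 7.5 mm to -y.
- corner (a point): Where the inner faces of the stand's two stop bars would meet (they leave a few mm of relief), on the top of the bed, 12 mm above the bench. Axes as the stand's. The far bar's inner face is the plane x = 0 of this frame, the left bar's is y = 0; the bare bed spreads 175 mm to -x and 205 mm to -y.
- cassette_mid (a point): Filter cassette: rigid black slab, dark window, loose on the bed, 90 mm (its x) x 110 mm (y) x 9 mm thick, about 160 g, slick, slides with 0.2 to 0.7 N. Point: its centre, half-way up. Starts 15 to 60 mm short of the bars, turned up to 0.25 rad against the stand. Seated, it is at x = -45 mm, y = -55 mm in the corner's frame, x axes parallel. It can rub on one bar before it reaches the other: ease one push while pressing the other way.
- pusher_mid (a point): Pusher, rigid, 100 g: white L-shaped foot 18 mm high with an upright wooden grip, 20 mm (its x) x 26 mm (y), up to 80 mm above the underside. This point is on the grip's axis, 40 mm above the underside; z up. The foot covers x, y from -18 to 46 mm less a square notch, open to +x +y, with its vertex at x = y = 10 mm: two square inner faces 36 mm long. It stands turned up to 0.5 rad.
- bay (a point): Middle of the floor of the large compartment of the fixed grey tray, 4 mm above the bench. The compartment is 132 mm (x) x 134 mm (y) inside, its walls at most 16 mm above the bench. z up. The small compartment lies on its -y side.
- hammer: Hammer, about 300 mm, lying on the far side of the bench. Bystander.
- brush: Wooden brush lying on the far side of the bench. Bystander.
- magnet: L-shaped red welding magnet, 90 mm legs, 18 mm high, lying at the left of the bench. Bystander.
- knurl: Brass screw knob, 22 mm across and 14 mm high, standing in the small compartment of the tray. Origin under its centre. Bystander.

How it is judged:
By the outcome, as a careful person would: the job done as asked, in the order asked, and still so for the second after the job is handed in, with the robot touching nothing.
It also fails if it takes over 72 s, if anything falls off the work surface, if the arm or the gripper's body presses on something with over 40 N, if the wrist force passes 120 N, or if a joint passes its speed limit or range.

## Robot

A 6-joint arm with a two-finger parallel gripper is mounted at the origin on the work surface. World frame = base frame: x ahead of the robot, y to its left, z up, the work surface at z = 0. Lengths are in m, angles in rad, forces in N, time in s.
With the tool pointing down it reaches from about 0.35 to 0.85 m from the base axis. Payload 8.1 kg.
Tool frame: the origin (TCP) lies at the very end of the fingers, on their centre line; the grasp point (between the pads) lies 19 mm behind it; z points along the fingers, y is the line along which they close (so a half turn about z gives the same grasp; the last joint's range is limited). The gripper opens to 85 mm and grips with 20 to 120 N. Pads are 22 mm wide; open, the fingers measure 114 mm over their backs; the gripper's body (76 mm by 85 mm) begins 54 mm behind the grasp point. The pads swing forward as they close: fully open they stand 13 mm farther back than shut.
Start: joints at [1.253, 0.13, 1.488, -0, 1.523, -0.085], TCP at [0.138, 0.584, 0.231] pointing down, gripper open.
Joint ranges: [-2.96, 2.96], [-0.89, 2.26], [0.02, 2.5], [-1.34, 4.48], [0, 2.73], [-2.66, 2.66]. Speed limits (rad/s): [2.39, 2.39, 2.79, 3.14, 3.14, 3.14].

## Interface

Orientations are given as a 3x3 rotation matrix whose columns are the frame's x, y, z axes.
In Python, from plant import bot gives the robot as it stands. The module is installed in compiled form; this text tells all that it offers.
- The arm moves only by the tool play_rows, never from a script. Its argument "increments" is a list of rows, each an object with "rotation": the turn, a rotation vector about the tool's x, y, z in rad, a list of three; "linear": the shift along the tool's x, y, z in m, a list of three; "hand": the finger opening in m, from 0 to 0.0854. In form: [{"rotation": [ax, ay, az], "linear": [tx, ty, tz], "hand": hand}, ...]. A call has 1 to 20 rows; each row shifts and turns the commanded pose from where the row before left it, along the tool's axes as they then stand; what a row does not reach is not made up. A row lasts 1/10 s, in which the tool goes at most 50 mm and 8.59 degrees, less where a joint would pass 70% of its speed; a pose out of reach is approached as far as the arm can. A call is refused whole if a number of a shift passes 0.05 or a number of a turn 0.15, either way. A call with a gripper value outside its range is refused whole. The fingers move at their own pace and stop on an object; "grip_force" is the grip in N (left out, the last holds). Time passes only in rows, so rows that do not move let the fingers close. It gives the time, the measured TCP pose, the force, the opening and the grip force at its end, in the units of the state.
- bot.sense(): the state, without advancing time (a new reading comes with each control period).
- bot.camera(name): name is "scene" or "top" or "wrist"; returns a dict with "pixels" (420x560x3 uint8, red, green, blue), "z_map" (420x560 float32, m along the optical axis (not along the pixel's ray), 0 where there is no reading), "K" (3x3 intrinsics, pixels), "position" and "rotation" of the camera in the world; the wrist camera has in their place "hand_eye" (4x4, takes a point from camera to tool coordinates, whose origin is the TCP and whose axes are the flange's). Camera axes: x right, y down, z forward; pixel columns grow to the right and rows downward; lengths in m; the calibration is good to about 2 mm. A picture is of the moment at which its call begins: read the wrist's pose just before it.
- bot.hand_in(): hands the job in; it is judged then, once.
The state is a dict: "clock": time; "q": joint angles; "joint_vel": joint speeds; "joint_efforts": joint torques, N m; "tool_pos": TCP position; "ee_rot": TCP orientation; "wrist_force": force on the tool from outside, world axes, zero at the start; "torque": the same for the moment, N m; "finger_gap": finger opening in m; "finger_force": force on a finger pad.
Only numpy, scipy, OpenCV 4.12 (cv2) and the standard library are available. Lean on these libraries where they do the work, as an engineer would, in place of code of your own. Each camera call takes 0.05 s, during which the arm holds its last target. There are 200 camera calls.

## Working session

There is one attempt and no reset: what is moved stays moved. The work goes in short steps, Python scripts to look and compute and a tool call to move; the robot and the scene stay as the last step left them, time stands still between calls to the robot, and variables do not carry over. Pictures are saved under pics/ and viewed, at most 10 in all, crops included, and the job is handed in when it is done.

Besides the shell and the picture viewer there is one more tool, called after "Request:" as name(argument=value, ...), one argument or row to a line, values as JSON. play_rows: Moves the arm, as the interface text tells. Its arguments: {"type":"object","properties":{"increments":{"type":"array","items":{"type":"object","properties":{"rotation":{"type":"array","items":{"type":"number"}},"linear":{"type":"array","items":{"type":"number"}},"hand":{"type":"number"}}}},"grip_force":{"type":"number"}},"required":["increments"]}

```bash
mkdir -p pics
cat > h.py <<'E'
import numpy as np, cv2
from plant import bot
def grab(name):
    s=bot.sense(); c=bot.camera(name)
    if 'hand_eye' in c:
        T=np.eye(4); T[:3,:3]=s['ee_rot']; T[:3,3]=s['tool_pos']; T=T@np.array(c['hand_eye'])
        c['position'],c['rotation']=T[:3,3],T[:3,:3]
    return c
def cloud(c):
    z=c['z_map'];v,u=np.mgrid[:z.shape[0],:z.shape[1]]
    K=c['K'];p=np.stack([(u-K[0,2])/K[0,0]*z,(v-K[1,2])/K[1,1]*z,z],-1)
    return p@np.array(c['rotation']).T+c['position']
def ray(c,uv,h):
    K=c['K'];uv=np.atleast_2d(uv).astype(float)
    d=np.c_[(uv[:,0]-K[0,2])/K[0,0],(uv[:,1]-K[1,2])/K[1,1],np.ones(len(uv))]@np.array(c['rotation']).T
    return c['position']+d*((h-c['position'][2])/d[:,2])[:,None]
def save(c,n,crop=None,s=1):
    im=c['pixels'][...,::-1]
    if crop: im=im[crop[1]:crop[3],crop[0]:crop[2]]
    cv2.imwrite('pics/'+n,cv2.resize(im,None,fx=s,fy=s))
E
python3 - <<'E'
from h import *
s=bot.sense();print({k:np.round(v,3) for k,v in s.items()})
c=grab('top');save(c,'top.png',s=1.4);np.savez('top.npz',**c);print(c['position'],c['rotation'],c['K'])
c=grab('scene');save(c,'scene.png',s=1.4);np.savez('scene.npz',**c);print(c['position'])
E
```

```text
{'clock': np.float64(0.0), 'q': array([ 1.253,  0.131,  1.489, -0.   ,  1.523, -0.085]), 'joint_vel': array([-0.001,  0.001, -0.001, -0.001, -0.   , -0.002]), 'joint_efforts': array([ 1.0000e-03, -5.6940e+01, -5.0054e+01,  0.0000e+00,  1.5000e-02,
        0.0000e+00]), 'tool_pos': array([0.138, 0.583, 0.23 ]), 'ee_rot': array([[-0.973,  0.231, -0.001],
       [ 0.231,  0.973, -0.002],
       [ 0.   , -0.002, -1.   ]]), 'wrist_force': array([-0.584, -0.46 , -0.328]), 'torque': array([ 0.001, -0.005, -0.012]), 'finger_force': np.float64(0.0), 'finger_gap': np.float64(0.085)}
[0.48781617 0.01014645 1.31837408] [[ 0.01055787 -0.99482128  0.10108982]
 [-0.99990667 -0.00962679  0.00969384]
 [-0.00867047 -0.10118273 -0.99483007]] [[476.5391737    0.         280.16279041]
 [  0.         476.5391737  199.35288805]
 [  0.           0.           1.        ]]
[ 1.14109531 -0.59264828  0.85348001]
```

View pics/top.png

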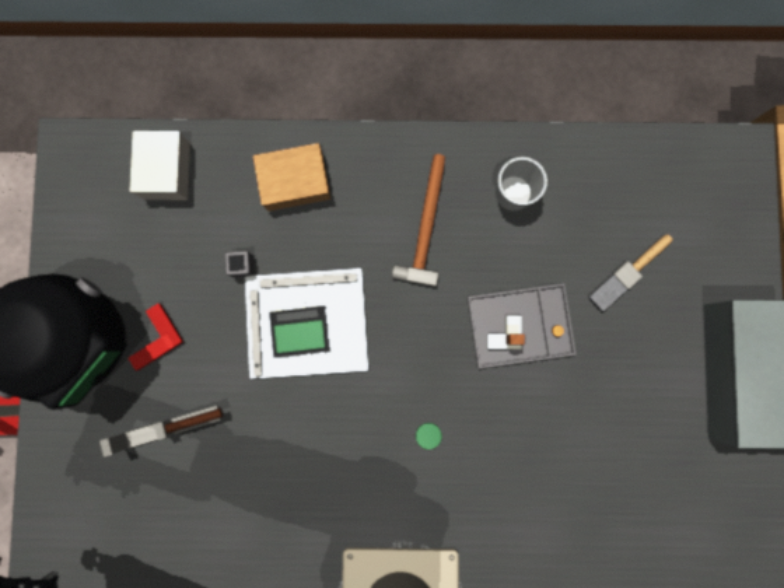

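View pics/scene.png

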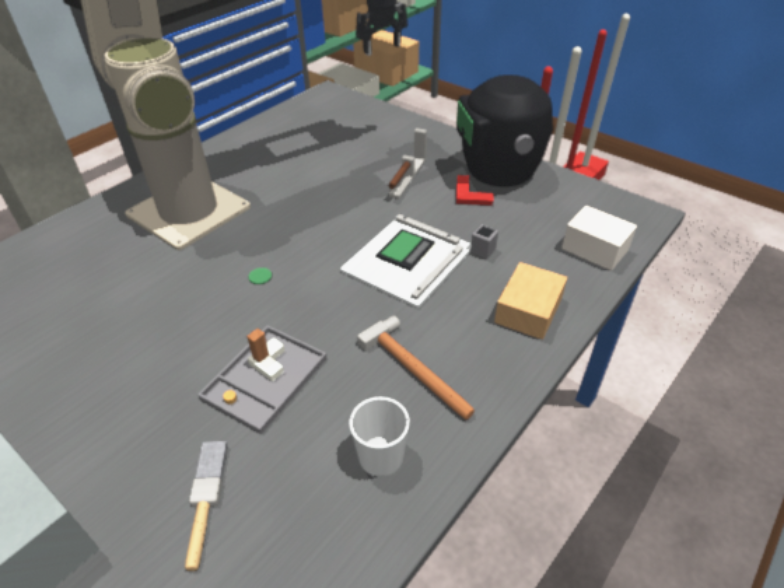

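The top view shows the stand at about (305,325) with the cassette at (300,330). The tray is at (520,325), the grip at (515,340), and the foot opens up-left (+x,+y). Next I measure these.

```bash
cat > m.py <<'E'
from h import *
c=dict(np.load('top.npz')); im=c['pixels'].astype(int); P=cloud(c)
hsv=cv2.cvtColor(c['pixels'],cv2.COLOR_RGB2HSV)
def quad(mask,h,name):
    n,l,st,_=cv2.connectedComponentsWithStats(mask.astype(np.uint8))
    i=1+np.argmax(st[1:,4]); m=(l==i).astype(np.uint8)
    ct=max(cv2.findContours(m,cv2.RETR_EXTERNAL,cv2.CHAIN_APPROX_NONE)[0],key=cv2.contourArea)
    w=ray(c,ct[:,0],h)[:,:2]
    r=cv2.minAreaRect((w*1000).astype(np.float32))
    print(name,'px',st[i],'rect mm',np.round(r[0],1),np.round(r[1],1),'ang',round(r[2],1),'z med',np.round(np.median(P[m>0][:,2]),4))
    return m,ct
def roi(x0,y0,x1,y1):
    m=np.zeros(im.shape[:2],bool);m[y0:y1,x0:x1]=1;return m
S=roi(165,180,275,280)
v=hsv[...,2]
m,ct=quad(S&(v>140)&(hsv[...,1]<60),.012,'bed')
quad(S&roi(185,212,242,262)&((v<110)|(hsv[...,1]>90)),.021,'cassette')
T=roi(325,195,420,270)
m,_=quad(T&(v>170)&(hsv[...,1]<60),.022,'foot')
m,_=quad(T&(hsv[...,1]>110)&roi(350,225,385,255),.084,'grip')
quad(T&(v>75),.016,'tray')
save(c,'crop1.png',(165,180,275,280),5)
save(c,'crop2.png',(325,195,420,270),6)
E
python3 m.py
```

```text
bed px [ 175  191   88   80 4937] rect mm [533.6 192.4] [203.7 232.8] ang 4.5 z med 0.0136
cassette px [ 193  219   42   36 1219] rect mm [516.2 202.6] [ 87.2 107.4] ang 7.3 z med 0.0222
foot px [348 238  15  11 147] rect mm [ 502.8 -180.8] [26.9 37.8] ang 0.6 z med 0.0224
grip px [363 239  12   7  79] rect mm [ 505.  -206.6] [15.4 28.5] ang 0.6 z med 0.0843
tray px [ 325  195   95   75 7090] rect mm [ 533.9 -229.1] [201.4 259.3] ang 0.5 z med 0.0031
```

View pics/crop2.png

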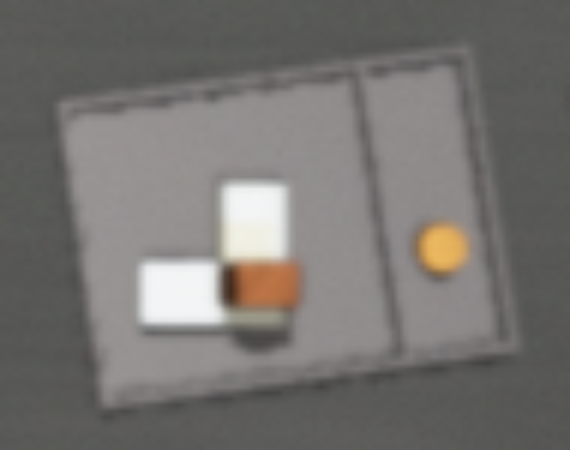

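Foot and grip sit at roughly (0.505,-0.206) with yaw near 0, so that's the grasp target. On the way, I stop over the stand for a close look.

Request:
play_rows(
  increments=[
    {"rotation": [0,0,0.1487],"linear": [0,0,0],"hand": 0.085},
    {"rotation": [0,0,0.1487],"linear": [0,0,0],"hand": 0.085},
    {"rotation": [0,0,0.1487],"linear": [0,0,0],"hand": 0.085},
    {"rotation": [0,0,0.1487],"linear": [0,0,0],"hand": 0.085},
    {"rotation": [0,0,0.1487],"linear": [0,0,0],"hand": 0.085},
    {"rotation": [0,0,0.1487],"linear": [0,0,0],"hand": 0.085},
    {"rotation": [0,0,0.1487],"linear": [0,0,0],"hand": 0.085},
    {"rotation": [0,0,0.1487],"linear": [0,0,0],"hand": 0.085},
    {"rotation": [0,0,0.1487],"linear": [0,0,0],"hand": 0.085},
    {"rotation": [0,0,0],"linear": [-0.036,0.032,-0.005],"hand": 0.085},
    {"rotation": [0,0,0],"linear": [-0.036,0.032,-0.005],"hand": 0.085},
    {"rotation": [0,0,0],"linear": [-0.036,0.032,-0.005],"hand": 0.085},
    {"rotation": [0,0,0],"linear": [-0.036,0.032,-0.005],"hand": 0.085},
    {"rotation": [0,0,0],"linear": [-0.036,0.032,-0.005],"hand": 0.085},
    {"rotation": [0,0,0],"linear": [-0.036,0.032,-0.005],"hand": 0.085},
    {"rotation": [0,0,0],"linear": [-0.036,0.032,-0.005],"hand": 0.085},
    {"rotation": [0,0,0],"linear": [-0.036,0.032,-0.005],"hand": 0.085},
    {"rotation": [0,0,0],"linear": [-0.036,0.032,-0.005],"hand": 0.085},
    {"rotation": [0,0,0],"linear": [-0.036,0.032,-0.005],"hand": 0.085},
  ],
)

```text
clock: 2.0
tool_pos: [0.4591, 0.2219, 0.2812]
ee_rot: [[0.0, 1.0, -0.0], [1.0, -0.0, -0.0], [-0.0, -0.0, -1.0]]
wrist_force: [1.7, -0.1, -0.2]
finger_gap: 0.0849
finger_force: 0.0
```

Run:
```python
from h import *
s=bot.sense();print(np.round(s['tool_pos'],4),np.round(s['ee_rot'],3),np.round(s['wrist_force'],2))
c=grab('wrist');print(np.round(c['hand_eye'],3),c['K'][0]);save(c,'w1.png',s=1.4);np.savez('w1.npz',**c)
```

```text
[0.4591 0.2219 0.2812] [[ 0.  1. -0.]
 [ 1. -0. -0.]
 [-0. -0. -1.]] [ 1.67 -0.12 -0.21]
[[-0.    -0.961 -0.277  0.071]
 [ 1.    -0.    -0.     0.001]
 [-0.    -0.277  0.961 -0.142]
 [ 0.     0.     0.     1.   ]] [328.83201551   0.         279.98697407]
```

View pics/w1.png

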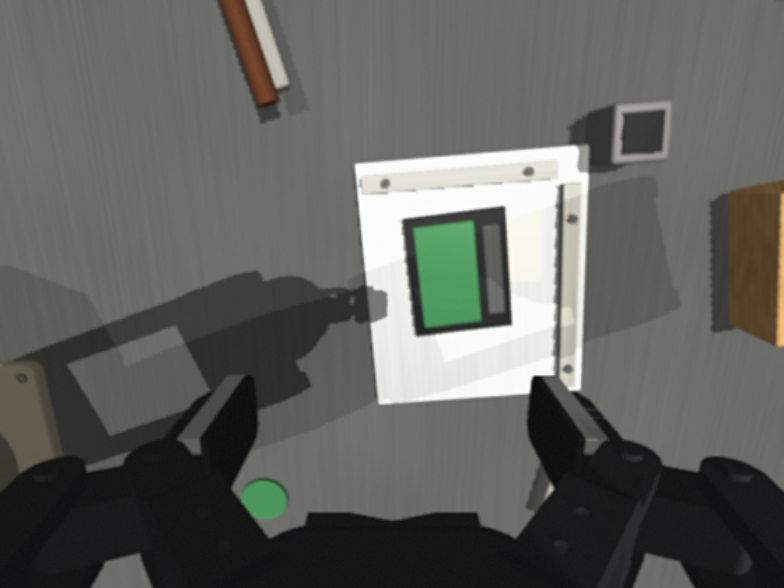

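The wrist view shows the cassette with corners at (404,218), (505,207), (511,324) and (417,335). The left bar runs along v≈177–190 and the far bar along u≈558–580. I'll fit the edges.

```bash
cat > m2.py <<'E'
from h import *
import sys
def measure(c,x0=285,y0=144,x1=370,y1=243):
    hsv=cv2.cvtColor(c['pixels'],cv2.COLOR_RGB2HSV)
    m=np.zeros(hsv.shape[:2],np.uint8)
    m[y0:y1,x0:x1]=((hsv[...,2]<110)|(hsv[...,1]>90))[y0:y1,x0:x1]
    ct=max(cv2.findContours(m,cv2.RETR_EXTERNAL,cv2.CHAIN_APPROX_NONE)[0],key=cv2.contourArea)
    w=ray(c,ct[:,0],.021)[:,:2]*1000
    return cv2.minAreaRect(w.astype(np.float32))
if __name__=='__main__':
    c=dict(np.load('w1.npz'))
    print('cassette',measure(c))
    # bed: white
    v=c['pixels'].min(-1);P=cloud(c)
    z=P[...,2]; n=np.isfinite(z)&(c['z_map']>0)
    B=P[n&(z>.008)&(z<.016)&(v>90)]; 
    A=n&(P[...,0]>.42)&(P[...,0]<.66)&(P[...,1]>.06)&(P[...,1]<.33)
    for nm,lo,hi in(('bed',.008,.0165),('cass',.0185,.0222),('bars',.0225,.028)):
        m=(A&(z>lo)&(z<hi)).astype(np.uint8); print(nm,m.sum())
    m=(A&(v>90)).astype(np.uint8); ct=max(cv2.findContours(m,cv2.RETR_EXTERNAL,cv2.CHAIN_APPROX_NONE)[0],key=cv2.contourArea)
    print('bed',cv2.minAreaRect((ray(c,ct[:,0],.012)[:,:2]*1000).astype(np.float32)))
    g=(A&(z>.0228)&(z<.03)).astype(np.uint8)
    k,l,st,_=cv2.connectedComponentsWithStats(g)
    for i in range(1,k):
        if st[i,4]>60: 
            q=P[l==i]; print('bar',st[i],cv2.minAreaRect((q[:,:2]*1000).astype(np.float32)),q[:,2].mean())
E
python3 m2.py
```

```text
cassette ((518.86474609375, 202.05223083496094), (89.08409118652344, 107.76619720458984), 7.317988395690918)
bed 16781
cass 6445
bars 3179
bed ((537.9426879882812, 197.38372802734375), (262.22625732421875, 233.61984252929688), 89.971435546875)
bar [423  86   5  31  81] ((626.0728759765625, 313.197021484375), (1.4872326850891113, 32.82637023925781), 5.302666187286377) 0.026528161111109803
bar [ 257  114  141   24 1365] ((515.1199951171875, 286.3504638671875), (164.63375854492188, 14.949090003967285), 4.5160346031188965) 0.02381941528203492
bar [ 399  130   16  146 1320] ((617.959228515625, 186.9530029296875), (15.510686874389648, 189.16098022460938), 4.549232482910156) 0.023802603462039797
```

Request:
play_rows(
  increments=[
    {"rotation": [0,0,0],"linear": [-0.0438,0.0046,0.005],"hand": 0.085},
    {"rotation": [0,0,0],"linear": [-0.0438,0.0046,0.005],"hand": 0.085},
    {"rotation": [0,0,0],"linear": [-0.0438,0.0046,0.005],"hand": 0.085},
    {"rotation": [0,0,0],"linear": [-0.0438,0.0046,0.005],"hand": 0.085},
    {"rotation": [0,0,0],"linear": [-0.0438,0.0046,0.005],"hand": 0.085},
    {"rotation": [0,0,0],"linear": [-0.0438,0.0046,0.005],"hand": 0.085},
    {"rotation": [0,0,0],"linear": [-0.0438,0.0046,0.005],"hand": 0.085},
    {"rotation": [0,0,0],"linear": [-0.0438,0.0046,0.005],"hand": 0.085},
    {"rotation": [0,0,0],"linear": [-0.0438,0.0046,0.005],"hand": 0.085},
    {"rotation": [0,0,0],"linear": [-0.0438,0.0046,0.005],"hand": 0.085},
  ],
)

```text
clock: 3.05
tool_pos: [0.5039, -0.2158, 0.2307]
ee_rot: [[0.0, 1.0, -0.0], [1.0, -0.0, 0.0], [0.0, -0.0, -1.0]]
wrist_force: [-0.1, 0.9, -0.1]
finger_gap: 0.0854
finger_force: 0.0
```

```bash
cat > m3.py <<'E'
from h import *
c=grab('wrist');np.savez('w2.npz',**c);save(c,'w2.png',s=1.4)
hsv=cv2.cvtColor(c['pixels'],cv2.COLOR_RGB2HSV);P=cloud(c);z=P[...,2];n=(c['z_map']>0)&(abs(P[...,0]-.505)<.12)&(abs(P[...,1]+.2)<.15)
def rect(m,h,nm):
    k,l,st,_=cv2.connectedComponentsWithStats(m.astype(np.uint8));i=1+np.argmax(st[1:,4])
    q=P[l==i];ct=max(cv2.findContours((l==i).astype(np.uint8),cv2.RETR_EXTERNAL,cv2.CHAIN_APPROX_NONE)[0],key=cv2.contourArea)
    print(nm,st[i],'depth',cv2.minAreaRect((q[:,:2]*1000).astype(np.float32)),'z',q[:,2].mean().round(4),'ray',cv2.minAreaRect((ray(c,ct[:,0],h)[:,:2]*1000).astype(np.float32)))
    w=ray(c,ct[:,0],h)[:,:2]*1000
    return w
rect(n&(z>.0815)&(z<.088),.084,'grip top')
w=rect(n&(z>.0195)&(z<.0245),.022,'foot')
print('foot corners',np.round(cv2.approxPolyDP(w.astype(np.float32)[:,None],5,True)[:,0],1).tolist())
w=rect(n&(z>.0125)&(z<.018)&(hsv[...,1]<80),.016,'tray rim')
E
python3 m3.py
```

```text
grip top [272 181  22  29 595] depth ((507.4456481933594, -210.3225555419922), (26.02053451538086, 19.171186447143555), 89.61450958251953) z 0.0832 ray ((507.3731384277344, -209.8600616455078), (25.736507415771484, 19.049293518066406), 89.97142028808594)
foot [266 140  26  59 995] depth ((503.48321533203125, -196.18997192382812), (62.501766204833984, 26.882287979125977), 89.3856201171875) z 0.0213 ray ((503.5130920410156, -196.05783081054688), (62.300453186035156, 26.743255615234375), 89.2932357788086)
foot corners [[516.5999755859375, -165.10000610351562], [490.5, -165.10000610351562], [489.79998779296875, -227.0], [495.20001220703125, -227.0], [496.5, -199.60000610351562], [516.9000244140625, -198.5]]
tray rim [ 229  101  147  183 2775] depth ((534.817138671875, -230.83128356933594), (140.58714294433594, 190.91842651367188), 8.424744606018066) z 0.0152 ray ((534.5469360351562, -230.27276611328125), (139.70960998535156, 189.68313598632812), 8.455622673034668)
```

View pics/w2.png

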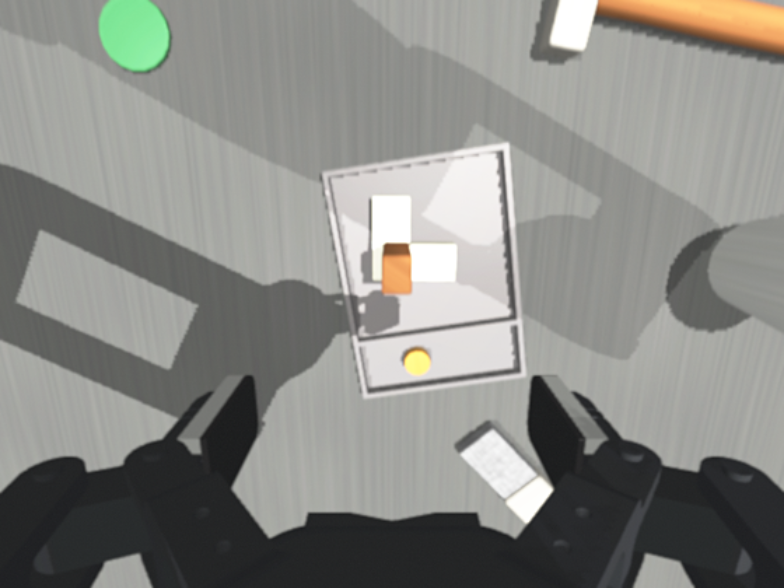

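The pusher grip is at (507.4,-210.0) with yaw about 0, and the foot corners match the stated sizes. The tray is turned +8.45°, with the bay centre near (531,-206). Next I descend and grasp.

Request:
play_rows(
  increments=[
    {"rotation": [0,0,0],"linear": [0.0058,0.0035,0.035],"hand": 0.085},
    {"rotation": [0,0,0],"linear": [0,0,0.045],"hand": 0.085},
    {"rotation": [0,0,0],"linear": [0,0,0.045],"hand": 0.085},
    {"rotation": [0,0,0],"linear": [0,0,0.04],"hand": 0.085},
    {"rotation": [0,0,0],"linear": [0,0,0.024],"hand": 0.085},
    {"rotation": [0,0,0],"linear": [0,0,0.01],"hand": 0.06},
    {"rotation": [0,0,0],"linear": [0,0,0],"hand": 0.035},
    {"rotation": [0,0,0],"linear": [0,0,0],"hand": 0.028},
    {"rotation": [0,0,0],"linear": [0,0,0],"hand": 0.01},
    {"rotation": [0,0,0],"linear": [0,0,0],"hand": 0.01},
    {"rotation": [0,0,0],"linear": [0,0,0],"hand": 0.01},
    {"rotation": [0,0,0],"linear": [0,0,0],"hand": 0.01},
    {"rotation": [0,0,0],"linear": [0,0,0],"hand": 0.01},
    {"rotation": [0,0,0],"linear": [0,0,0],"hand": 0.01},
  ],
  grip_force=80,
)

```text
clock: 4.5
tool_pos: [0.5094, -0.2094, 0.0346]
ee_rot: [[0.0, 1.0, 0.004], [1.0, -0.0, -0.002], [-0.002, 0.004, -1.0]]
wrist_force: [0.3, 0.6, 7.1]
finger_gap: 0.0192
finger_force: 79.0
```

Request:
play_rows(
  increments=[
    {"rotation": [0,0,0],"linear": [0,0,-0.005],"hand": 0.01},
    {"rotation": [0,0,0],"linear": [0,0,-0.015],"hand": 0.01},
    {"rotation": [0,0,0],"linear": [0,0,-0.03],"hand": 0.01},
    {"rotation": [0,0,0],"linear": [0,0,-0.03],"hand": 0.01},
    {"rotation": [0,0,0],"linear": [0,0,0],"hand": 0.01},
    {"rotation": [0,0,0],"linear": [0,0,0],"hand": 0.01},
  ],
)

```text
clock: 5.1
tool_pos: [0.5085, -0.2089, 0.1141]
ee_rot: [[0.0, 1.0, 0.003], [1.0, -0.0, -0.001], [-0.001, 0.003, -1.0]]
wrist_force: [-0.6, -0.3, -2.1]
finger_gap: 0.0193
finger_force: 78.2
```

Run:
```python
from h import *
s=bot.sense();print(np.round(s['tool_pos'],4),np.round(s['ee_rot'],4),np.round(s['wrist_force'],2))
T=np.array(s['tool_pos']);R=np.array(s['ee_rot'])
c=grab('wrist');np.savez('w3.npz',**c);save(c,'w3.png')
P=cloud(c);z=P[...,2];q=(P-T)@R
v=c['pixels'].min(-1)
print('white depth hist in tool z near');
n=(c['z_map']>0)&(abs(q[...,0])<.08)&(abs(q[...,1])<.08)&(v>150)&(z>.04)
print(n.sum(),np.percentile(q[n],[5,25,50,75,95],axis=0).round(4))
```

```text
[ 0.5085 -0.2089  0.1141] [[ 3.0e-04  1.0e+00  2.6e-03]
 [ 1.0e+00 -3.0e-04 -1.3e-03]
 [-1.3e-03  2.6e-03 -1.0e+00]] [-0.64 -0.27 -2.07]
white depth hist in tool z near
7150 [[-0.0106 -0.0149  0.0122]
 [ 0.0069 -0.0062  0.013 ]
 [ 0.0159  0.0058  0.0134]
 [ 0.0322  0.0309  0.014 ]
 [ 0.0444  0.0436  0.0244]]
```

View pics/w3.png

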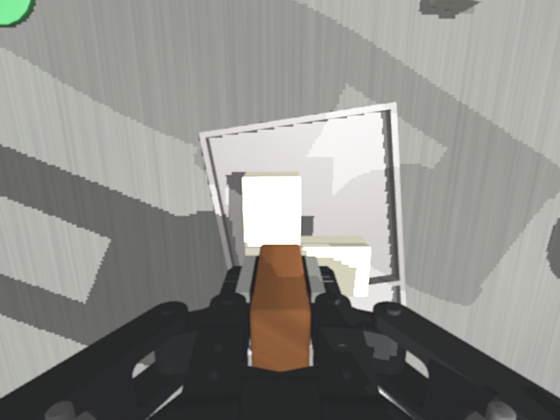

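Run:
```python
from h import *
c=dict(np.load('w3.npz'));s=bot.sense();T=np.array(s['tool_pos']);R=np.array(s['ee_rot'])
q=(cloud(c)-T)@R
m=((c['z_map']>0)&(abs(q[...,2]-.0134)<.0025)&(abs(q[...,0])<.06)&(abs(q[...,1])<.06)&(c['pixels'].min(-1)>110)).astype(np.uint8)
k,l,st,_=cv2.connectedComponentsWithStats(m)
for i in range(1,k):
  if st[i,4]>100:
    w=q[l==i]*1000;print(st[i],w.min(0).round(1),w.max(0).round(1),cv2.minAreaRect(w[:,:2].astype(np.float32)))
    ct=max(cv2.findContours((l==i).astype(np.uint8),cv2.RETR_EXTERNAL,cv2.CHAIN_APPROX_NONE)[0],key=cv2.contourArea)[:,0]
    e=q[ct[:,1],ct[:,0]]*1000
    print(cv2.approxPolyDP(e[:,:2].astype(np.float32)[:,None],3,True)[:,0].round(1).tolist())
```

```text
[ 242  176   58   80 3768] [  4.1 -16.3  10.9] [44.7 11.9 15.6] ((24.39692497253418, -2.262502670288086), (28.12368392944336, 40.54639434814453), 89.54744720458984)
[[44.400001525878906, -15.899999618530273], [4.199999809265137, -15.600000381469727], [4.199999809265137, -9.0], [11.5, -6.300000190734863], [10.399999618530273, 11.899999618530273], [44.400001525878906, 11.399999618530273]]
[ 300  244   70   53 2108] [-20.   12.3  10.9] [ 9.1 48.  15.9] ((-5.394985198974609, 30.109695434570312), (28.992176055908203, 35.729957580566406), 0.38025426864624023)
[[8.800000190734863, 12.5], [3.9000000953674316, 13.5], [4.0, 20.5], [-6.0, 31.299999237060547], [-18.200000762939453, 35.099998474121094], [-17.799999237060547, 47.599998474121094], [8.5, 47.400001525878906]]
```

Notch vertex in the tool frame is about (8.7, 11.5) mm, and the underside is 30.6 mm beyond the TCP. I move the notch to 10 mm off the free corner, turned to match the cassette.

Request:
play_rows(
  increments=[
    {"rotation": [0,0,0],"linear": [0.02,-0.003,0],"hand": 0.01},
    {"rotation": [0,0,0],"linear": [0.041,-0.006,0],"hand": 0.01},
    {"rotation": [0,0,0],"linear": [0.041,-0.006,0],"hand": 0.01},
    {"rotation": [0,0,0],"linear": [0.041,-0.006,0],"hand": 0.01},
    {"rotation": [0,0,0],"linear": [0.041,-0.006,0],"hand": 0.01},
    {"rotation": [0,0,0],"linear": [0.041,-0.006,0],"hand": 0.01},
    {"rotation": [0,0,0],"linear": [0.041,-0.006,0],"hand": 0.01},
    {"rotation": [0,0,0],"linear": [0.041,-0.005,0],"hand": 0.01},
    {"rotation": [0,0,0],"linear": [0.0224,-0.0022,0],"hand": 0.01},
    {"rotation": [0,0,-0.0635],"linear": [0,0,0],"hand": 0.01},
    {"rotation": [0,0,-0.0635],"linear": [0,0,0],"hand": 0.01},
    {"rotation": [0,0,0],"linear": [0,0,0.03],"hand": 0.01},
    {"rotation": [0,0,0],"linear": [0,0,0.02],"hand": 0.01},
    {"rotation": [0,0,0],"linear": [0,0,0],"hand": 0.01},
    {"rotation": [0,0,0],"linear": [0,0,0],"hand": 0.01},
    {"rotation": [0,0,0],"linear": [0,0,0],"hand": 0.01},
  ],
)

```text
clock: 6.75
tool_pos: [0.4621, 0.121, 0.0631]
ee_rot: [[-0.126, 0.992, 0.001], [0.992, 0.126, 0.0], [0.0, 0.001, -1.0]]
wrist_force: [0.8, 0.9, -0.8]
finger_gap: 0.0194
finger_force: 78.3
```

```bash
cat > m4.py <<'E'
from h import *
import sys
s=bot.sense();T=np.array(s['tool_pos']);R=np.array(s['ee_rot'])
print('tcp',(T*1000).round(2),'yaw',np.degrees(np.arctan2(R[1,1],R[0,1])).round(2),'tilt',R[2].round(4),'F',np.round(s['wrist_force'],2),'tq',np.round(s['torque'],3),'gap',s['finger_gap'].round(4))
c=grab('wrist');save(c,sys.argv[1])
P=cloud(c);z=P[...,2];ok=c['z_map']>0
hsv=cv2.cvtColor(c['pixels'],cv2.COLOR_RGB2HSV)
A=ok&(abs(P[...,0]-.54)<.13)&(abs(P[...,1]-.2)<.14)
def big(m,nm):
    k,l,st,_=cv2.connectedComponentsWithStats(m.astype(np.uint8))
    if k<2:return
    i=1+np.argmax(st[1:,4]);w=P[l==i]
    print(nm,st[i],'depthrect',cv2.minAreaRect((w[:,:2]*1000).astype(np.float32)),w[:,2].mean().round(4))
    return l==i
big(A&(z>.017)&(z<.0255)&((hsv[...,2]<100)|((hsv[...,1]>90)&(abs(hsv[...,0].astype(int)-65)<25))),'cassette')
q=(P-T)@R*1000
m=ok&(abs(q[...,2]-13.4)<2.5)&(abs(q[...,0])<60)&(abs(q[...,1])<60)&(c['pixels'].min(-1)>110)
k,l,st,_=cv2.connectedComponentsWithStats(m.astype(np.uint8))
for i in range(1,k):
  if st[i,4]>300: w=q[l==i];print('foot part tool xy',np.percentile(w,1,axis=0).round(1),np.percentile(w,99,axis=0).round(1))
E
python3 m4.py w4.png
```

```text
Traceback (most recent call last):
  File "m4.py", line 4, in <module>
    print('tcp',(T*1000).round(2),'yaw',np.degrees(np.arctan2(R[1,1],R[0,1])).round(2),'tilt',R[2].round(4),'F',np.round(s['wrist_force'],2),'tq',np.round(s['torque'],3),'gap',s['finger_gap'].round(4))
                                                                                                                                                                                ^^^^^^^^^^^^^^^^^^^^^
AttributeError: 'float' object has no attribute 'round'
```

```bash
sed -i "s/s\['finger_gap'\].round(4)/round(float(s['finger_gap']),4)/" m4.py; python3 m4.py w4.png
```

```text
tcp [462.09 120.96  63.14] yaw 7.25 tilt [ 0.e+00  9.e-04 -1.e+00] F [ 0.76  0.94 -0.77] tq [-0.029 -0.01  -0.015] gap 0.0194
cassette [  315     0   189   212 34159] depthrect ((519.1630249023438, 202.56204223632812), (90.73324584960938, 108.88300323486328), 7.216573715209961) 0.0205
foot part tool xy [ 11.2 -16.5  11.9] [44.7 10.6 14.8]
foot part tool xy [-18.7  14.6  12.1] [ 9.  46.8 14.7]
```

View pics/w4.png

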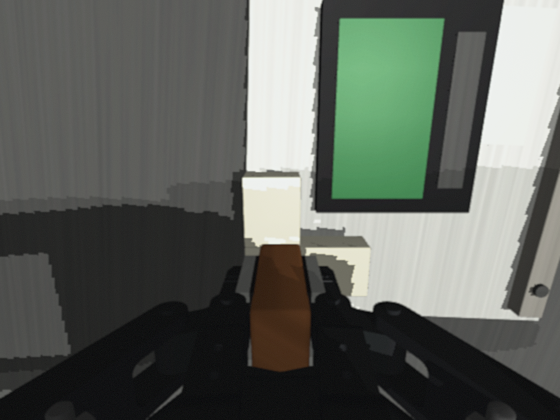

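Cassette confirmed at (519.1,202.4) and 7.2°, with the notch about 10 mm off both edges (x-face u≈300 against cassette edge u≈315). I lower to 2 mm above the bed and close most of the gap.

Request:
play_rows(
  increments=[
    {"rotation": [0,0,0],"linear": [0,0,0.007],"hand": 0.01},
    {"rotation": [0,0,0],"linear": [0,0,0.007],"hand": 0.01},
    {"rotation": [0,0,0],"linear": [0,0,0.0045],"hand": 0.01},
    {"rotation": [0,0,0],"linear": [0,0,0],"hand": 0.01},
    {"rotation": [0,0,0],"linear": [0,0,0],"hand": 0.01},
    {"rotation": [0,0,0],"linear": [0.002,0.002,0],"hand": 0.01},
    {"rotation": [0,0,0],"linear": [0.002,0.002,0],"hand": 0.01},
    {"rotation": [0,0,0],"linear": [0.002,0.002,0],"hand": 0.01},
    {"rotation": [0,0,0],"linear": [0.002,0.002,0],"hand": 0.01},
    {"rotation": [0,0,0],"linear": [0,0,0],"hand": 0.01},
    {"rotation": [0,0,0],"linear": [0,0,0],"hand": 0.01},
  ],
)

```text
clock: 7.9
tool_pos: [0.4685, 0.13, 0.0438]
ee_rot: [[-0.127, 0.992, -0.0], [0.992, 0.127, -0.0], [-0.0, -0.0, -1.0]]
wrist_force: [0.3, 1.3, -0.5]
finger_gap: 0.0194
finger_force: 78.2
```

```bash
python3 m4.py w5.png
```

```text
tcp [468.48 129.95  43.76] yaw 7.27 tilt [-0.e+00 -1.e-04 -1.e+00] F [ 0.26  1.33 -0.49] tq [-0.029 -0.012  0.004] gap 0.0194
cassette [  304     5   208   234 41838] depthrect ((519.224365234375, 201.58590698242188), (90.50375366210938, 111.22994995117188), 7.29944372177124) 0.0205
foot part tool xy [ 11.3 -16.7  11.8] [44.7 10.6 14.8]
foot part tool xy [-18.6  14.1  12. ] [ 9.  46.8 14.7]
```

View pics/w5.png

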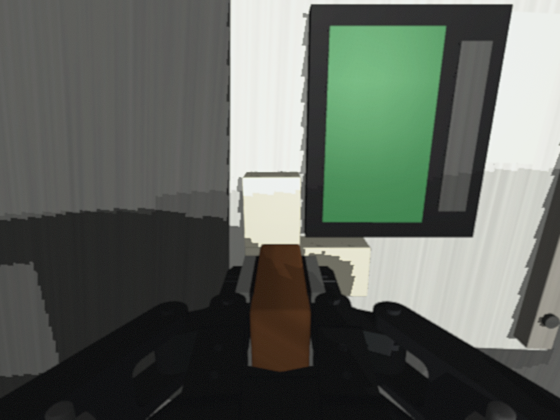

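Small gaps remain on both faces. Now pushing with a slow turn toward the stand's yaw.

Request:
play_rows(
  increments=[
    {"rotation": [0,0,0],"linear": [0.001,0.001,-0.0005],"hand": 0.01},
    {"rotation": [0,0,0],"linear": [0.001,0.001,0],"hand": 0.01},
    {"rotation": [0,0,0],"linear": [0.001,0.0012,0],"hand": 0.01},
    {"rotation": [0,0,0.0024],"linear": [0.001,0.0019,0],"hand": 0.01},
    {"rotation": [0,0,0.0024],"linear": [0.001,0.0019,0],"hand": 0.01},
    {"rotation": [0,0,0.0024],"linear": [0.001,0.0019,0],"hand": 0.01},
    {"rotation": [0,0,0.0024],"linear": [0.001,0.0019,0],"hand": 0.01},
    {"rotation": [0,0,0.0024],"linear": [0.001,0.0019,0],"hand": 0.01},
    {"rotation": [0,0,0.0024],"linear": [0.001,0.0019,0],"hand": 0.01},
    {"rotation": [0,0,0.0024],"linear": [0.001,0.0019,0],"hand": 0.01},
    {"rotation": [0,0,0.0024],"linear": [0.001,0.0019,0],"hand": 0.01},
    {"rotation": [0,0,0.0024],"linear": [0.001,0.0019,0],"hand": 0.01},
    {"rotation": [0,0,0.0024],"linear": [0.001,0.0019,0],"hand": 0.01},
    {"rotation": [0,0,0.0024],"linear": [0.001,0.0019,0],"hand": 0.01},
  ],
)

```text
clock: 9.35
tool_pos: [0.4909, 0.1467, 0.0443]
ee_rot: [[-0.1, 0.995, -0.0], [0.995, 0.1, 0.0], [0.0, -0.0, -1.0]]
wrist_force: [-0.8, -1.0, -1.2]
finger_gap: 0.0193
finger_force: 78.3
```

```bash
cat >> m4.py <<'E'
g=A&(z>.0228)&(z<.0265)&(hsv[...,1]<60)&(hsv[...,2]>60)
big(g,'bar')
E
python3 m4.py w6.png
```

```text
tcp [490.92 146.68  44.28] yaw 5.74 tilt [ 0. -0. -1.] F [-0.78 -0.95 -1.2 ] tq [-0.06   0.083 -0.002] gap 0.0193
cassette [  298     6   203   234 40563] depthrect ((539.9338989257812, 216.0667266845703), (90.77413940429688, 110.60548400878906), 6.527133941650391) 0.0205
foot part tool xy [ 11.2 -16.7  11.9] [44.8 10.6 14.9]
foot part tool xy [-18.6  14.6  12. ] [ 9.  46.8 14.9]
bar [ 485   33   75  330 5862] depthrect ((618.6203002929688, 180.05487060546875), (16.38280487060547, 175.0415496826172), 4.55147647857666) 0.0235
```

View pics/w6.png

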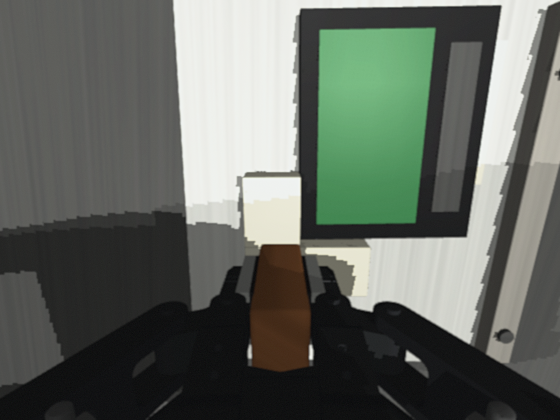

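The cassette is tracking in the notch, with the edges flush (u≈300, v≈238). Continuing.

Request:
play_rows(
  increments=[
    {"rotation": [0,0,0.0021],"linear": [0.0008,0.0017,0],"hand": 0.01},
    {"rotation": [0,0,0.0021],"linear": [0.0008,0.0017,0],"hand": 0.01},
    {"rotation": [0,0,0.0021],"linear": [0.0008,0.0017,0],"hand": 0.01},
    {"rotation": [0,0,0.0021],"linear": [0.0008,0.0017,0],"hand": 0.01},
    {"rotation": [0,0,0.0021],"linear": [0.0008,0.0017,0],"hand": 0.01},
    {"rotation": [0,0,0.0021],"linear": [0.0008,0.0017,0],"hand": 0.01},
    {"rotation": [0,0,0.0021],"linear": [0.0008,0.0017,0],"hand": 0.01},
    {"rotation": [0,0,0.0021],"linear": [0.0008,0.0017,0],"hand": 0.01},
    {"rotation": [0,0,0.0021],"linear": [0.0008,0.0017,0],"hand": 0.01},
    {"rotation": [0,0,0.0021],"linear": [0.0008,0.0017,0],"hand": 0.01},
  ],
)

```text
clock: 10.4
tool_pos: [0.5071, 0.1562, 0.0443]
ee_rot: [[-0.079, 0.997, 0.0], [0.997, 0.079, 0.0], [0.0, 0.0, -1.0]]
wrist_force: [-0.2, -1.0, -1.3]
finger_gap: 0.0193
finger_force: 78.2
```

```bash
python3 m4.py w7.png
```

```text
tcp [507.13 156.17  44.3 ] yaw 4.53 tilt [ 0.  0. -1.] F [-0.2  -0.99 -1.32] tq [-0.084  0.112  0.066] gap 0.0193
cassette [  136     0   368   240 41783] depthrect ((521.3853759765625, 222.97898864746094), (163.9099578857422, 113.94186401367188), 4.705780506134033) 0.0205
foot part tool xy [ 11.1 -16.7  11.9] [44.8 10.6 14.9]
foot part tool xy [-18.7  14.5  12. ] [ 9.2 46.8 14.7]
bar [ 461   12   92  341 7670] depthrect ((617.6177978515625, 193.33868408203125), (16.321788787841797, 176.15252685546875), 4.539322853088379) 0.0236
```

Request:
play_rows(
  increments=[
    {"rotation": [0,0,0],"linear": [0.0004,0.0006,0],"hand": 0.01},
    {"rotation": [0,0,0],"linear": [0.0004,0.0006,0],"hand": 0.01},
    {"rotation": [0,0,0],"linear": [0.0004,0.0006,0],"hand": 0.01},
    {"rotation": [0,0,0],"linear": [0.0004,0.0006,0],"hand": 0.01},
  ],
)

```text
clock: 10.85
tool_pos: [0.5092, 0.1579, 0.0443]
ee_rot: [[-0.079, 0.997, -0.0], [0.997, 0.079, -0.0], [-0.0, -0.0, -1.0]]
wrist_force: [-0.5, 0.4, -0.4]
finger_gap: 0.0193
finger_force: 78.2
```

```bash
cat > f.py <<'E'
from plant import bot
import numpy as np
s=bot.sense();T=np.array(s['tool_pos'])*1000;R=np.array(s['ee_rot']);F=R.T@s['wrist_force'];t=R.T@s['torque']
a=np.radians(4.53);V=T[:2]+R[:2,:2]@[8.7,11.5]
print('t',s['clock'],'TCP',T.round(2),'vertex rem',(np.array([533.3,127.3])-[V@[np.cos(a),np.sin(a)],V@[-np.sin(a),np.cos(a)]]).round(2),'F pusher x',round(F[1],2),'y',round(F[0],2),'z',round(-F[2],2),'tq x,y,z(tool)',t.round(3),'yaw',np.degrees(np.arctan2(R[1,1],R[0,1])).round(2),'tilt',R[2,:2].round(4))
E
python3 f.py
```

```text
t 10.85 TCP [509.22 157.87  44.27] vertex rem [1.7  1.44] F pusher x -0.43 y 0.46 z -0.38 tq x,y,z(tool) [ 0.109 -0.082 -0.006] yaw 4.54 tilt [-0.     -0.0001]
```

Request:
play_rows(
  increments=[
    {"rotation": [0,0,0],"linear": [0.0004,0.0005,0],"hand": 0.01},
    {"rotation": [0,0,0],"linear": [0.0004,0.0005,0],"hand": 0.01},
    {"rotation": [0,0,0],"linear": [0.0004,0.0005,0],"hand": 0.01},
  ],
)

```text
clock: 11.15
tool_pos: [0.5106, 0.1591, 0.0443]
ee_rot: [[-0.079, 0.997, -0.0], [0.997, 0.079, -0.0], [-0.0, -0.0, -1.0]]
wrist_force: [-0.1, -2.1, -0.5]
finger_gap: 0.0191
finger_force: 78.3
```

```bash
cat > f.py <<'E'
from plant import bot
import numpy as np,sys
n=int(sys.argv[1]) if len(sys.argv)>1 else 6
L=[]
for i in range(n):
    s=bot.sense();R=np.array(s['ee_rot']);F=R.T@s['wrist_force'];t=R.T@s['torque'];L.append([F[1],F[0],-F[2],*t]);
    if i<n-1:bot.camera('wrist')
T=np.array(s['tool_pos'])*1000
a=np.radians(4.53);V=T[:2]+R[:2,:2]@[8.7,11.5]
L=np.array(L)
print('t',s['clock'],'TCP',T.round(2),'vertex rem',(np.array([533.3,127.3])-[V@[np.cos(a),np.sin(a)],V@[-np.sin(a),np.cos(a)]]).round(2),'F pusher xyz',L.mean(0)[:3].round(2),'sd',L.std(0)[:3].round(2),'tq(tool)',L.mean(0)[3:].round(3),L.std(0)[3:].round(3),'yaw',np.degrees(np.arctan2(R[1,1],R[0,1])).round(2))
E
python3 f.py
```

```text
t 11.4 TCP [510.69 159.15  44.28] vertex rem [0.13 0.28] F pusher xyz [-0.29 -0.95 -1.01] sd [0.4  0.61 0.33] tq(tool) [ 0.095 -0.187  0.023] [0.055 0.061 0.035] yaw 4.55
```

Request:
play_rows(
  increments=[
    {"rotation": [0,0,0],"linear": [0.0003,0.0005,0],"hand": 0.01},
    {"rotation": [0,0,0],"linear": [0.0003,0.0005,0],"hand": 0.01},
  ],
)

```text
clock: 11.6
tool_pos: [0.5114, 0.1595, 0.0442]
ee_rot: [[-0.079, 0.997, -0.001], [0.997, 0.079, -0.001], [-0.001, -0.001, -1.0]]
wrist_force: [-1.9, -3.6, 0.5]
finger_gap: 0.0194
finger_force: 78.4
```

```bash
python3 f.py
```

```text
t 11.85 TCP [511.52 159.51  44.27] vertex rem [-0.71 -0.01] F pusher xyz [-1.82 -4.08  0.6 ] sd [0.44 0.54 0.3 ] tq(tool) [ 0.37  -0.829  0.134] [0.028 0.048 0.009] yaw 4.54
```

Request:
play_rows(
  increments=[
    {"rotation": [0,0,0],"linear": [-0.0002,0.0004,0],"hand": 0.01},
    {"rotation": [0,0,0],"linear": [-0.0001,0.0004,0],"hand": 0.01},
  ],
)

```text
clock: 12.05
tool_pos: [0.5123, 0.1595, 0.0442]
ee_rot: [[-0.079, 0.997, -0.0], [0.997, 0.079, -0.0], [-0.0, -0.0, -1.0]]
wrist_force: [-3.2, -3.9, 2.0]
finger_gap: 0.0191
finger_force: 78.5
```

```bash
python3 f.py
```

```text
t 12.3 TCP [512.25 159.53  44.21] vertex rem [-1.45  0.02] F pusher xyz [-2.87 -4.33  0.96] sd [0.37 0.63 0.81] tq(tool) [ 0.578 -0.8    0.096] [0.097 0.016 0.031] yaw 4.54
```

Request:
play_rows(
  increments=[
    {"rotation": [0,0,0],"linear": [-0.0001,0.0004,0],"hand": 0.01},
    {"rotation": [0,0,0],"linear": [-0.0001,0.0004,0],"hand": 0.01},
  ],
)

```text
clock: 12.5
tool_pos: [0.5124, 0.1595, 0.0439]
ee_rot: [[-0.079, 0.997, -0.002], [0.997, 0.079, -0.0], [-0.0, -0.002, -1.0]]
wrist_force: [-5.9, -3.3, 1.3]
finger_gap: 0.019
finger_force: 78.6
```

```bash
python3 f.py; python3 m4.py w8.png
```

```text
t 12.75 TCP [512.35 159.5   43.89] vertex rem [-1.55  0.06] F pusher xyz [-5.44 -3.68  1.05] sd [0.83 0.43 0.42] tq(tool) [ 0.995 -0.675  0.068] [0.052 0.031 0.033] yaw 4.55
tcp [512.35 159.5   43.89] yaw 4.55 tilt [-0.     -0.0019 -1.    ] F [-6.32 -4.73  1.04] tq [-0.741  0.908 -0.027] gap 0.0188
cassette [  123     5   384   331 43714] depthrect ((526.4176025390625, 196.00424194335938), (169.8502960205078, 168.63929748535156), 4.399901866912842) 0.0205
foot part tool xy [ 11.2 -16.7  12. ] [44.7 10.6 14.7]
foot part tool xy [-18.6  14.   12. ] [ 9.1 46.7 14.9]
bar [ 453   19   88  330 7478] depthrect ((617.5272827148438, 196.37252807617188), (15.911791801452637, 170.2239532470703), 4.536945819854736) 0.0236
```

Far bar reached: x moved only 0.1 mm and the force jumped. I balance the two forces and hold.

Request:
play_rows(
  increments=[
    {"rotation": [0,0,0],"linear": [0.0001,-0.0001,0],"hand": 0.01},
    {"rotation": [0,0,0],"linear": [0,0,0],"hand": 0.01},
    {"rotation": [0,0,0],"linear": [0,0,0],"hand": 0.01},
  ],
)

```text
clock: 13.1
tool_pos: [0.5123, 0.1595, 0.0439]
ee_rot: [[-0.079, 0.997, -0.002], [0.997, 0.079, -0.0], [-0.0, -0.002, -1.0]]
wrist_force: [-3.6, -4.1, -0.2]
finger_gap: 0.0188
finger_force: 78.6
```

```bash
python3 f.py 8
```

```text
t 13.45 TCP [512.34 159.49  43.9 ] vertex rem [-1.54  0.07] F pusher xyz [-4.47 -3.94  0.51] sd [0.59 0.59 0.35] tq(tool) [ 0.85  -0.767  0.079] [0.03  0.019 0.038] yaw 4.55
```

Request:
play_rows(
  increments=[
    {"linear": [5e-05,0,0],"rotation": [0,0,0],"hand": 0.01},
    {"linear": [0,0,0],"rotation": [0,0,0],"hand": 0.01},
    {"linear": [0,0,0],"rotation": [0,0,0],"hand": 0.01},
    {"linear": [0,0,0],"rotation": [0,0,0],"hand": 0.01},
    {"linear": [0,0,0],"rotation": [0,0,0],"hand": 0.01},
    {"linear": [0,0,0],"rotation": [0,0,0],"hand": 0.01},
    {"linear": [0,0,0],"rotation": [0,0,0],"hand": 0.01},
    {"linear": [0,0,0],"rotation": [0,0,0],"hand": 0.01},
    {"linear": [0,0,0],"rotation": [0,0,0],"hand": 0.01},
    {"linear": [0,0,0],"rotation": [0,0,0],"hand": 0.01},
    {"linear": [0,0,0],"rotation": [0,0,0],"hand": 0.01},
    {"linear": [0,0,0],"rotation": [0,0,0],"hand": 0.01},
  ],
)

```text
clock: 14.65
tool_pos: [0.5124, 0.1595, 0.0439]
ee_rot: [[-0.079, 0.997, -0.002], [0.997, 0.079, -0.0], [-0.0, -0.002, -1.0]]
wrist_force: [-3.8, -4.3, 0.5]
finger_gap: 0.0191
finger_force: 78.6
```

```bash
python3 f.py 8
python3 - <<'E'
from h import *
c=grab('wrist');save(c,'w9.png')
E
```

```text
t 15.0 TCP [512.37 159.5   43.9 ] vertex rem [-1.56  0.06] F pusher xyz [-4.36 -3.96  0.91] sd [0.38 0.32 0.31] tq(tool) [ 0.863 -0.795  0.087] [0.02  0.042 0.013] yaw 4.55
```

View pics/w9.png

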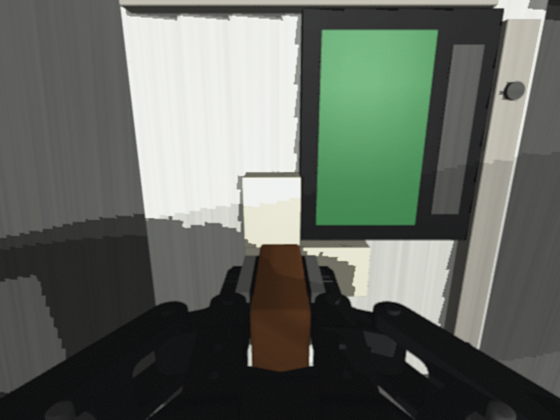

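The cassette sits flush against both bars: its top edge meets the left bar at v≈10 and its right edge meets the far bar at u≈490. It was held over a second at 4.4 N and 4.0 N. Now I retreat and lift.

Request:
play_rows(
  increments=[
    {"linear": [-0.0005,-0.0005,0],"rotation": [0,0,0],"hand": 0.01},
    {"linear": [-0.0005,-0.0005,0],"rotation": [0,0,0],"hand": 0.01},
    {"linear": [-0.001,-0.001,0],"rotation": [0,0,0],"hand": 0.01},
    {"linear": [-0.002,-0.002,0],"rotation": [0,0,0],"hand": 0.01},
    {"linear": [-0.003,-0.003,0],"rotation": [0,0,0],"hand": 0.01},
    {"linear": [-0.004,-0.004,0],"rotation": [0,0,0],"hand": 0.01},
    {"linear": [-0.004,-0.004,0],"rotation": [0,0,0],"hand": 0.01},
    {"linear": [0,0,-0.01],"rotation": [0,0,0],"hand": 0.01},
    {"linear": [0,0,-0.03],"rotation": [0,0,0],"hand": 0.01},
    {"linear": [0,0,-0.035],"rotation": [0,0,0],"hand": 0.01},
    {"linear": [0,0,0],"rotation": [0,0,-0.068],"hand": 0.01},
    {"linear": [-0.02,-0.002,0],"rotation": [0,0,0],"hand": 0.01},
    {"linear": [-0.04,-0.004,0],"rotation": [0,0,0],"hand": 0.01},
    {"linear": [-0.04,-0.004,0],"rotation": [0,0,0],"hand": 0.01},
    {"linear": [-0.04,-0.004,0],"rotation": [0,0,0],"hand": 0.01},
    {"linear": [-0.04,-0.004,0],"rotation": [0,0,0],"hand": 0.01},
  ],
)

```text
clock: 16.65
tool_pos: [0.5082, -0.0387, 0.1204]
ee_rot: [[-0.147, 0.989, 0.001], [0.989, 0.147, -0.0], [-0.0, 0.001, -1.0]]
wrist_force: [0.4, 0.4, -1.1]
finger_gap: 0.0191
finger_force: 78.5
```

Request:
play_rows(
  increments=[
    {"linear": [-0.04,-0.004,0],"rotation": [0,0,0],"hand": 0.01},
    {"linear": [-0.04,-0.004,0],"rotation": [0,0,0],"hand": 0.01},
    {"linear": [-0.04,-0.004,0],"rotation": [0,0,0],"hand": 0.01},
    {"linear": [-0.04,-0.004,0],"rotation": [0,0,0],"hand": 0.01},
    {"linear": [-0.0238,-0.0003,0],"rotation": [0,0,0],"hand": 0.01},
    {"linear": [0,0,0],"rotation": [0,0,0],"hand": 0.01},
    {"linear": [0,0,0],"rotation": [0,0,0],"hand": 0.01},
  ],
)

```text
clock: 17.35
tool_pos: [0.5188, -0.2217, 0.1198]
ee_rot: [[-0.145, 0.989, 0.0], [0.989, 0.145, 0.0], [0.0, 0.0, -1.0]]
wrist_force: [0.8, 0.2, 0.1]
finger_gap: 0.0191
finger_force: 78.5
```

Run:
```python
from h import *
s=bot.sense();T=np.array(s['tool_pos']);R=np.array(s['ee_rot']);print((T*1000).round(1),R.round(4).tolist(),np.round(s['wrist_force'],2))
c=grab('wrist');P=cloud(c);z=P[...,2];n=(c['z_map']>0)&(abs(P[...,0]-.53)<.12)&(abs(P[...,1]+.2)<.14)
m=(n&(z>.0125)&(z<.018)&(c['pixels'].min(-1)>80)).astype(np.uint8);k,l,st,_=cv2.connectedComponentsWithStats(m);i=1+np.argmax(st[1:,4])
print('rim',cv2.minAreaRect((P[l==i][:,:2]*1000).astype(np.float32)))
q=(P-T)@R*1000
m=(c['z_map']>0)&(abs(q[...,2]-13.4)<3)&(abs(q[...,0])<60)&(abs(q[...,1])<60)&(c['pixels'].min(-1)>110)
k,l,st,_=cv2.connectedComponentsWithStats(m.astype(np.uint8))
for i in range(1,k):
  if st[i,4]>300: w=P[l==i]*1000;print('foot part world',np.percentile(w,1,axis=0).round(1),np.percentile(w,99,axis=0).round(1))
# cassette from top camera
c=grab('top');hsv=cv2.cvtColor(c['pixels'],cv2.COLOR_RGB2HSV);P=cloud(c)
g=((hsv[...,1]>90)&(abs(hsv[...,0].astype(int)-65)<25)).astype(np.uint8);g[:, :150]=0;g[:,275:]=0
k,l,st,ce=cv2.connectedComponentsWithStats(g);i=1+np.argmax(st[1:,4]);print('green window',cv2.minAreaRect((P[l==i][:,:2]*1000).astype(np.float32)))
```

```text
[ 518.8 -221.7  119.8] [[-0.1453, 0.9894, 0.0004], [0.9894, 0.1453, 0.0002], [0.0002, 0.0004, -1.0]] [0.76 0.19 0.11]
rim ((532.9734497070312, -217.5078125), (140.5675506591797, 164.19259643554688), 8.46252727508545)
foot part world [ 497.1 -217.7  104.7] [ 526.5 -177.   108.1]
foot part world [ 530.2 -234.1  104. ] [ 566.6 -206.7  107.8]
green window ((538.4832763671875, 140.59750366210938), (272.0181884765625, 65.91378021240234), 82.39490509033203)
```

Request:
play_rows(
  increments=[
    {"linear": [0,0,0.025],"rotation": [0,0,0],"hand": 0.01},
    {"linear": [0,0,0.025],"rotation": [0,0,0],"hand": 0.01},
    {"linear": [0,0,0.02],"rotation": [0,0,0],"hand": 0.01},
    {"linear": [0,0,0.008],"rotation": [0,0,0],"hand": 0.01},
    {"linear": [0,0,0.003],"rotation": [0,0,0],"hand": 0.01},
    {"linear": [0,0,0.001],"rotation": [0,0,0],"hand": 0.01},
    {"linear": [0,0,0.001],"rotation": [0,0,0],"hand": 0.01},
    {"linear": [0,0,0.001],"rotation": [0,0,0],"hand": 0.01},
    {"linear": [0,0,0],"rotation": [0,0,0],"hand": 0.01},
  ],
)

```text
clock: 18.35
tool_pos: [0.5192, -0.2216, 0.0359]
ee_rot: [[-0.147, 0.989, 0.001], [0.989, 0.147, -0.0], [-0.001, 0.001, -1.0]]
wrist_force: [1.1, -0.7, -0.4]
finger_gap: 0.0193
finger_force: 78.5
```

Request:
play_rows(
  increments=[
    {"linear": [0,0,0.0005],"rotation": [0,0,0],"hand": 0.01},
    {"linear": [0,0,0.0005],"rotation": [0,0,0],"hand": 0.01},
    {"linear": [0,0,0],"rotation": [0,0,0],"hand": 0.01},
  ],
)

```text
clock: 18.65
tool_pos: [0.519, -0.2216, 0.0346]
ee_rot: [[-0.147, 0.989, 0.0], [0.989, 0.147, -0.0], [-0.0, 0.0, -1.0]]
wrist_force: [-1.4, 1.0, 1.9]
finger_gap: 0.0192
finger_force: 78.6
```

Request:
play_rows(
  increments=[
    {"linear": [0,0,0],"rotation": [0,0,0],"hand": 0.022},
    {"linear": [0,0,0],"rotation": [0,0,0],"hand": 0.03},
    {"linear": [0,0,0],"rotation": [0,0,0],"hand": 0.045},
    {"linear": [0,0,0],"rotation": [0,0,0],"hand": 0.06},
    {"linear": [0,0,0],"rotation": [0,0,0],"hand": 0.06},
    {"linear": [0,0,0],"rotation": [0,0,0],"hand": 0.06},
    {"linear": [0,0,-0.01],"rotation": [0,0,0],"hand": 0.06},
    {"linear": [0,0,-0.03],"rotation": [0,0,0],"hand": 0.06},
    {"linear": [0,0,-0.045],"rotation": [0,0,0],"hand": 0.06},
    {"linear": [0,0,-0.045],"rotation": [0,0,0],"hand": 0.06},
    {"linear": [0,0,-0.045],"rotation": [0,0,0],"hand": 0.06},
    {"linear": [0,0,-0.045],"rotation": [0,0,0],"hand": 0.06},
    {"linear": [0,0,0],"rotation": [0,0,0],"hand": 0.06},
    {"linear": [0,0,0],"rotation": [0,0,0],"hand": 0.06},
  ],
)

```text
clock: 20.05
tool_pos: [0.5197, -0.2219, 0.2568]
ee_rot: [[-0.147, 0.989, 0.004], [0.989, 0.147, -0.002], [-0.003, 0.003, -1.0]]
wrist_force: [0.1, 0.2, -1.5]
finger_gap: 0.06
finger_force: 0.0
```

```bash
sed -i 's/w2\./w10./g' m3.py; python3 m3.py
python3 - <<'E'
from h import *
c=grab('top');P=cloud(c);hsv=cv2.cvtColor(c['pixels'],cv2.COLOR_RGB2HSV);z=P[...,2]
a=np.radians(4.53);s=P[...,0]*np.cos(a)+P[...,1]*np.sin(a)-.6233;t=-P[...,0]*np.sin(a)+P[...,1]*np.cos(a)-.23726
n=(c['z_map']>0)&(s>-.13)&(s<.005)&(t>-.16)&(t<.005)
m=(n&((hsv[...,2]<110)|(hsv[...,1]>90))).astype(np.uint8)
k,l,st,_=cv2.connectedComponentsWithStats(m);i=1+np.argmax(st[1:,4])
ct=max(cv2.findContours((l==i).astype(np.uint8),cv2.RETR_EXTERNAL,cv2.CHAIN_APPROX_NONE)[0],key=cv2.contourArea)
w=ray(c,ct[:,0],.021)[:,:2]*1000; r=cv2.minAreaRect(w.astype(np.float32));print('cassette',r)
p=np.array(r[0]);print('stand frame',p@[np.cos(a),np.sin(a)]-623.3,p@[-np.sin(a),np.cos(a)]-237.26)
E
```

```text
grip top [268 182  21  26 504] depth ((519.8265991210938, -222.49424743652344), (19.674280166625977, 25.590028762817383), 8.837181091308594) z 0.0832 ray ((519.7949829101562, -222.05361938476562), (19.635894775390625, 25.059738159179688), 8.395048141479492)
foot [263 143  24  56 860] depth ((513.6677856445312, -209.56224060058594), (26.55071258544922, 64.11279296875), 7.610754013061523) z 0.0214 ray ((513.6727905273438, -209.2862548828125), (26.434268951416016, 63.69340896606445), 7.60457706451416)
foot corners [[521.9000244140625, -176.10000610351562], [496.3999938964844, -179.8000030517578], [506.0, -242.39999389648438], [507.8999938964844, -213.5], [526.9000244140625, -208.3000030517578]]
tray rim [ 227  107  127  157 2391] depth ((534.5911254882812, -230.6625213623047), (140.2463836669922, 189.14268493652344), 8.444750785827637) z 0.0152 ray ((534.4901733398438, -230.20458984375), (139.70472717285156, 188.0933380126953), 8.46528148651123)
cassette ((560.5645751953125, 229.1267547607422), (89.77042388916016, 109.88737487792969), 4.647695541381836)
stand frame -46.3898873407436 -53.1230003975993
```

```bash
python3 -c "
from plant import bot
print(bot.hand_in())"
```

```text
the job is handed in; nothing more can be done
None
```

The cassette is seated square against both stop bars, held there for over a second at about 4.4 N (far bar) and 4.0 N (left bar), the pusher stands upright in the tray's large compartment, and the job was handed in at about 20 s; no verdict came back.

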